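# Seat the vial-carrier frame on the autosampler's twin pins and clamp it

## Robot

A 7-joint arm with a two-finger parallel gripper is mounted at the origin on the work surface. World frame = base frame: x ahead of the robot, y to its left, z up, the work surface at z = 0. Lengths are in m, angles in rad, forces in N, time in s.
With the tool pointing down it reaches from about 0.4 to 0.85 m from the base axis. Payload 10.4 kg.
Tool frame: the origin (TCP) lies at the very end of the fingers, on their centre line; the grasp point (between the pads) lies 19 mm behind it; x points along the fingers, z is the direction in which the jaws open and shut, and the axes are right-handed (so a half turn about x gives the same grasp; the last joint's range is limited). The gripper opens to 85 mm and grips with 20 to 120 N. Pads are 22 mm wide; open, the fingers measure 114 mm over their backs; the gripper's body (76 mm by 85 mm) begins 54 mm behind the grasp point. The pads swing forward as they close: fully open they stand 13 mm farther back than shut.
Start: joints at [-1.158, 0.332, -0.065, 1.46, 0.022, 1.35, -0.088], TCP at [0.264, 0.567, 0.231] pointing down, gripper open.
Joint ranges: [-2.6, 2.6], [-0.5, 2.12], [-1.47, 1.34], [0.16, 2.42], [-1.27, 4.41], [0.06, 2.06], [-2.6, 2.6]. Speed limits (rad/s): [2.22, 2.22, 2.79, 2.79, 3.14, 3.14, 3.14].

## Interface

Orientations are given as a unit quaternion [x, y, z, w].
In Python, from workcell import telemetry, viewer, manip, spot_in, mark_of gives the robot as it stands. The module is installed in compiled form; this text tells all that it offers.
- The arm moves only by the shell command python3 -m crank 'ROWS' [FORCE]. ROWS is JSON, a list of rows, each a list of 3 entries, a list of its own where there are three numbers: the closure, from 0 (fully open) to 1 (shut), then the shift along the world's x, y, z in cm, then the turn, a rotation vector about the world's x, y, z in rad. A call has 1 to 12 rows; each row shifts and turns the commanded pose from where the row before left it; what a row does not reach is not made up. A row lasts 1/12 s, in which the tool goes at most 41.7 mm and 7.16 degrees, less where a joint would pass 70% of its speed; a pose out of reach is approached as far as the arm can. A call with a gripper value outside its range is refused whole. The fingers move at their own pace and stop on an object; FORCE is the grip in N (left out, the last holds). Time passes only in rows, so rows that do not move let the fingers close. It gives the time, the measured TCP pose, the force and the opening at its end, in the units of the state.
- telemetry.get_obs(): the state, without advancing time (a new reading comes with each control period).
- viewer.camera(name): name is "scene" or "side" or "wrist"; returns a dict with "frame" (384x512x3 uint8, red, green, blue), "intrinsics" (3x3 intrinsics, pixels), "k1" (the pictures are not rectified: a ray, as slopes to the right and down, at radius r is drawn at 1 + k1 r^2 times it, then the intrinsics apply), "cam_to_world" (4x4, takes a point from camera to world coordinates). Camera axes: x right, y up, looking along -z (the intrinsics and any distortion apply to the point x, -y, -z); pixel columns grow to the right and rows downward; lengths in m; the calibration is good to about 2 mm. A picture is of the moment at which its call begins. There is no depth.
- manip.hand_in(): hands the job in, once; it reports no verdict.
Trained networks look in a picture, given as the dict that the camera call returned (one of the last four; its "shot" number tells which), for a name from the list of things; names that differ only in an ending like _2 or _b are one class to them, and where a whole thing is asked for, a point or a joint stands for the part that bears it (a point fixed in the world has none). Each returns a list of dicts, best first, with "conf" (0 to 1); they miss things now and then, are a little off and sometimes report something else, mostly with a low value. They report only what shows in the picture. A call takes as long as a camera call. They do not tell look-alikes from the thing itself.
- spot_in(thing, picture): "location" ([x, y, z] in m, in the coordinates of the camera as it stood for that picture, good to about 4 mm: the middle of the surface that is visible of it).
- mark_of(thing, picture): "location" ([x, y, z] in m, in the coordinates of the camera as it stood for that picture, good to about 4 mm: a listed point, or the origin of a listed thing).
The state is a dict: "clock": time; "joint_pos": joint angles; "joint_velocities": joint speeds; "tau": joint torques, N m; "position": TCP position; "ee_rot": TCP orientation; "ft_force": force on the tool from outside, world axes, zero at the start; "torque": the same for the moment, N m; "grip_width": opening from 0.0 (shut) to 1.0 (fully open).
Only numpy, scipy, OpenCV 4.12 (cv2) and the standard library are available. Lean on these libraries where they do the work, as an engineer would, in place of code of your own. Each camera call takes 0.05 s, during which the arm holds its last target. There are 200 camera calls.

## Task

Pick up the aluminium carrier frame by its black grip, hang it level over both upright pins of the autosampler deck with one hole on each pin, and let it down until it lies flush on the deck's rails. The pin bar can be anywhere across its channel, so feel for the pins gently: never drop, ram or press hard with the frame. Then swing the deck's clamp arm round until it points straight in over the frame's edge, and leave the other things on the bench where they are.

Things in the scene. Friction and masses are not known exactly. Their poses are not given: they have to be found in the camera images.
- frame: the carrier frame, loose, 0.25 to 0.5 kg, flat on the bench: aluminium, 110 (x) by 200 (y) by 10 mm thick, two windows either side of a 20 mm wide middle bar along x. Each solid end strip (40 mm wide) has a through slot 12 (x) by 15 mm (y), centred at x = 0, y = +80 and -80 mm. Symmetric: may be turned half round. Origin: centre of underside, z up.
- frame_grip (a point): centre of the top of the frame's black upright grip, 56 mm above the frame's underside: a block 36 mm (frame x) by 14 mm (frame y), standing 46 mm tall on the middle bar
- deck: the autosampler deck, fixed to the bench: slab 240 mm (x) by 280 mm (y) with two raised grey rails along y, flat tops 32 mm above its underside. Seated, the frame lies on both rails, its underside 32 mm up, its origin at deck y = 0 and at the pins' x, its y axis along the deck's (either way round). Over 80 N on the deck is ramming (a touch faster than about 40 mm/s). Origin: centre of underside, z up.
- channel_mid (a point): middle of the 64 mm wide channel between the rails, at rail-top height; deck axes. In it a dark bar carries two steel pins, 10 mm across, at y = +80 and -80 mm, tops 20 mm above the rails, edges chamfered 0.7 mm. Both share one x, fixed anywhere from -17 to +17 mm, not reported: feel or look. Sprung: pressed, they sink together up to 6 mm (3 to 10 N) and pop up into the holes.
- clamp (a joint): clamp arm angle (rad), clockwise from above. At 0 the arm points along the deck's +y (parked clear of the frame's place), at 1.57 along deck +x, in over the edge of the seated frame; stops at -0.4 and 1.6. Stays where left; about 1.2 N at the post turns it. Arm 18 mm wide, 65 mm from pivot to tip, passing 2.5 mm over a seated frame; a frame not home is in its way.
- clamp_pivot (a point): the clamp's vertical pivot on the deck, at deck x = -95, y = +60 mm, 44.5 mm above the deck's underside (the arm's lower face); deck axes
- clamp_post (a point): centre of the top of the clamp's round black handle post: 12 mm across, 30 mm tall, standing on the arm 50 mm from the pivot; its top is 80.5 mm above the deck's underside
- cover_plate: bystander: plain aluminium cover plate 90 x 120 x 8 mm without holes or windows, with a round 16 mm black knob 14 mm high in its middle; origin under its centre
- beaker: bystander: open glass beaker, 68 mm across, 85 mm tall; origin under its centre
- reagent: bystander: amber reagent bottle, 70 mm across, 150 mm tall; origin under its centre
- driver: bystander: screwdriver 170 mm long lying on the bench along its x axis; origin under its middle
- vial_rack: bystander: white block 60 x 100 mm (x, y) holding twelve small capped vials, 42 mm tall in all; origin under its centre
- jar: bystander: small glass jar, 44 mm across, 50 mm tall; origin under its centre
Mind the look-alikes: they are no part of the job. Of the things that look like the frame, the middle-sized one is meant.

How it is judged:
By the outcome, as a careful person would: the job done as asked, in the order asked, and still so for the second after the job is handed in, with the robot touching nothing.
It also fails if it takes over 64 s, if anything falls off the work surface, if the arm or the gripper's body presses on something with over 40 N, if the wrist force passes 120 N, or if a joint passes its speed limit or range.

## Working session

There is one attempt and no reset: what is moved stays moved. The work goes in short steps, Python scripts to look and compute and a shell command to move; the robot and the scene stay as the last step left them, time stands still between calls to the robot, and variables do not carry over. Pictures are saved under pics/ and viewed, about 8 in all and at most 12, crops included, and the job is handed in when it is done.

```bash
mkdir -p pics; cat > h.py <<'E'
import numpy as np, cv2
from workcell import telemetry, viewer, manip, spot_in, mark_of
def save(p,n): cv2.imwrite('pics/'+n+'.png',p["frame"][:,:,::-1])
def w(p,loc):
    T=np.array(p["cam_to_world"]); return T[:3,:3]@np.array(loc)+T[:3,3]
def dk(p): return np.array([p["k1"] or 0,0,0,0,0],float)
def ray(p,uv,z):
    K=np.array(p["intrinsics"],float)
    q=cv2.undistortPoints(np.array([[uv]],float),K,dk(p))[0,0]
    T=np.array(p["cam_to_world"]); d=T[:3,:3]@np.array([q[0],-q[1],-1.]); o=T[:3,3]
    return o+d*(z-o[2])/d[2]
def proj(p,X):
    T=np.array(p["cam_to_world"]); c=(np.atleast_2d(X)-T[:3,3])@T[:3,:3]
    c=c*[1,-1,-1]; return cv2.projectPoints(c.astype(float),np.zeros(3),np.zeros(3),np.array(p["intrinsics"],float),dk(p))[0][:,0]
E
python3 - <<'E'
from h import *
np.set_printoptions(precision=3,suppress=True)
o=telemetry.get_obs(); print(o)
for n in("scene","side","wrist"):
    p=viewer.camera(n); save(p,n+'0'); print(n,p["intrinsics"],p["k1"],p["cam_to_world"])
    if n=="wrist": continue
    for t in ["frame","frame_grip","deck","channel_mid","clamp_pivot","clamp_post","cover_plate","beaker","reagent","driver","vial_rack","jar"]:
        print(t,[(np.round(w(p,r["location"]),3),round(r["conf"],2)) for r in mark_of(t,p)][:4])
a=cv2.imread('pics/scene0.png');b=cv2.imread('pics/side0.png');
E
```

```text
{'clock': 0.0, 'joint_pos': array([-1.158,  0.333, -0.065,  1.461,  0.022,  1.35 , -0.088]), 'joint_velocities': array([ 0.   , -0.   ,  0.001,  0.001,  0.   ,  0.   , -0.   ]), 'tau': array([  0.   , -62.545,   0.049, -39.161,   0.016,   0.01 ,  -0.   ]), 'position': array([0.264, 0.566, 0.231]), 'ee_rot': array([-0.38 ,  0.597,  0.38 ,  0.596]), 'ft_force': array([ 0.584,  0.422, -0.027]), 'torque': array([-0.029, -0.027, -0.066]), 'grip_width': 0.9985167113685074}
scene [[500.148   0.    245.51 ]
 [  0.    500.148 188.314]
 [  0.      0.      1.   ]] -0.14094938351608918 [[ 0.751 -0.552  0.364  1.025]
 [ 0.661  0.632 -0.406 -0.612]
 [-0.006  0.545  0.839  1.28 ]
 [ 0.     0.     0.     1.   ]]
frame [(array([ 0.706, -0.349, -0.001]), 0.7), (array([ 0.552, -0.199, -0.001]), 0.61)]
frame_grip [(array([ 0.549, -0.2  ,  0.056]), 0.92), (array([ 0.216, -0.271,  0.075]), 0.62), (array([ 0.702, -0.348,  0.035]), 0.61)]
deck [(array([ 0.554,  0.2  , -0.004]), 0.98)]
channel_mid [(array([0.56 , 0.201, 0.033]), 0.79)]
clamp_pivot [(array([ 0.776, -0.027, -0.001]), 0.18)]
clamp_post [(array(
[... 1128 characters left out ...]
), (array([0.556, 0.2  , 0.031]), 0.41)]
clamp_post [(array([0.45 , 0.312, 0.078]), 0.45)]
cover_plate [(array([ 0.778, -0.024,  0.003]), 0.75), (array([0.675, 0.019, 0.001]), 0.53), (array([ 0.549, -0.196,  0.002]), 0.23)]
beaker [(array([ 0.778, -0.195,  0.001]), 0.74)]
reagent [(array([ 0.772,  0.225, -0.003]), 0.56)]
driver [(array([ 0.776, -0.023,  0.004]), 0.69)]
vial_rack [(array([ 0.37 , -0.011,  0.004]), 0.87)]
jar [(array([0.674, 0.017, 0.002]), 0.55)]
wrist [[266.376   0.    257.466]
 [  0.    266.376 189.544]
 [  0.      0.      1.   ]] -0.02441344751722304 [[ 0.422 -0.861 -0.285  0.191]
 [ 0.907  0.4    0.133  0.602]
 [-0.001 -0.315  0.949  0.374]
 [ 0.     0.     0.     1.   ]]
```

View pics/scene0.png

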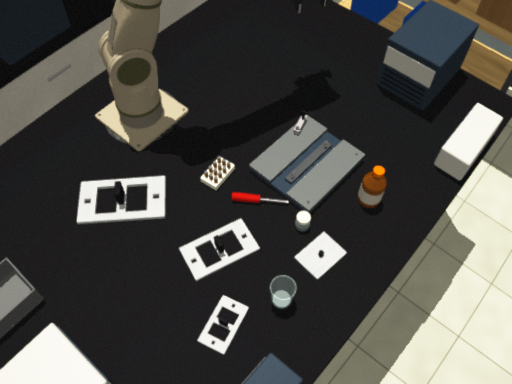

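View pics/side0.png

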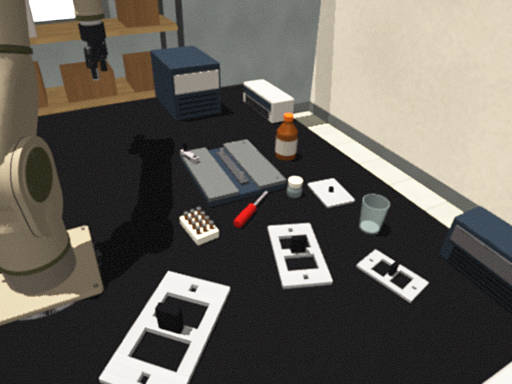

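Scene view: three windowed frames at (122,199) large, (220,248) middle, (222,323) small, plus the cover plate (320,254), which has no windows. The wanted one is the middle one at (220,248). Next I rectify crops to check its size and get the yaws.

```bash
cat >> h.py <<'E'
def rect(p,x0,x1,y0,y1,z,s):
    # image: right = +x, up = +y ; s px per m
    xs=np.arange(x0,x1,1/s); ys=np.arange(y1,y0,-1/s)
    X,Y=np.meshgrid(xs,ys); uv=proj(p,np.stack([X.ravel(),Y.ravel(),np.full(X.size,z)],1)).astype(np.float32)
    return cv2.remap(p["frame"][:,:,::-1].copy(),uv[:,0].reshape(X.shape),uv[:,1].reshape(X.shape),cv2.INTER_CUBIC)
E
python3 - <<'E'
from h import *
s=1300
ims=[]
for n in("scene","side"):
    p=viewer.camera(n)
    f=rect(p,.42,.68,-.33,-.07,.01,s)
    for x0,x1,y0,y1 in((.42,.68,-.33,-.07),(.1,.4,-.45,-.1),(.6,.8,-.45,-.25)):
        g=rect(p,x0,x1,y0,y1,.01,2000).min(2); g=cv2.threshold(g,120,255,0)[1]
        c=max(cv2.findContours(g,0,2)[0],key=cv2.contourArea); (cx,cy),sz,a=cv2.minAreaRect(c)
        print(n,"ctr",x0+cx/2000,y1-cy/2000,"size mm",np.array(sz)/2,"ang(img cw)",a)
    d=rect(p,.40,.71,.04,.36,.032,s)
    f=cv2.copyMakeBorder(f,0,d.shape[0]-f.shape[0],0,0,cv2.BORDER_CONSTANT)
    ims.append(np.hstack([f,d]))
cv2.imwrite('pics/r_scene.png',ims[0]);cv2.imwrite('pics/r_side.png',ims[1]); print(ims[0].shape)
E
```

```text
scene ctr 0.5499901123046875 -0.1969482192993164 size mm [114.74745941 203.23791504] ang(img cw) 19.781076431274414
scene ctr 0.21535702514648436 -0.2718285827636719 size mm [150.10089111 266.01263428] ang(img cw) 43.947940826416016
scene ctr 0.707048110961914 -0.35051033782958985 size mm [142.70573425  80.11240387] ang(img cw) 75.55596160888672
side ctr 0.548149169921875 -0.1983337860107422 size mm [114.9235611  209.26753235] ang(img cw) 19.716739654541016
side ctr 0.21732197570800782 -0.26860420227050785 size mm [149.03309631 262.90264893] ang(img cw) 44.05304718017578
side ctr 0.7015396194458008 -0.35222371673583985 size mm [143.15431213  84.83242798] ang(img cw) 75.7143783569336
(416, 742, 3)
```

View pics/r_scene.png

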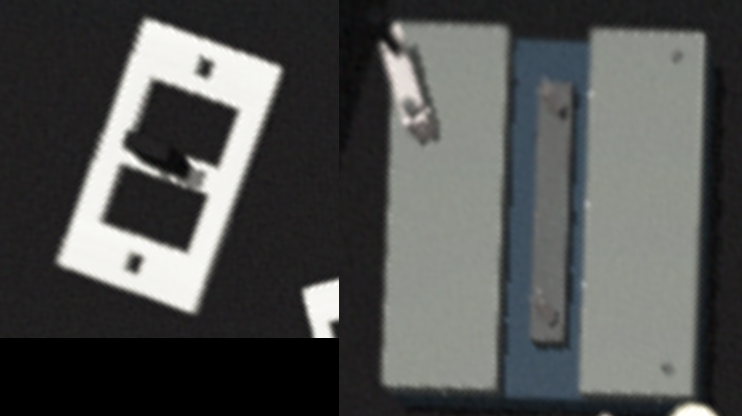

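The middle frame measures about 112 x 203 mm (described: 110 x 200), with yaw about -19.7°. The deck yaw is about -1.7°, with the bar right of the channel middle. Next is the wrist view of the pins.

```bash
python3 - <<'E'
from h import *
a=cv2.imread('pics/scene0.png')[105:215,240:375]; b=cv2.imread('pics/side0.png')[125:215,170:295]; c=cv2.imread('pics/wrist0.png')
a=cv2.resize(a,None,fx=3.2,fy=3.2,interpolation=2);b=cv2.resize(b,None,fx=2.9,fy=2.9,interpolation=2);c=cv2.resize(c,None,fx=.6,fy=.6)
H=np.zeros((590,800,3),np.uint8)
H[:a.shape[0],:a.shape[1]]=a; H[:b.shape[0],435:435+b.shape[1]]=b; H[355:355+c.shape[0],:c.shape[1]]=c
cv2.imwrite('pics/m1.png',H); print(a.shape,b.shape,c.shape)
E
```

```text
(352, 432, 3) (261, 362, 3) (230, 307, 3)
```

View pics/m1.png

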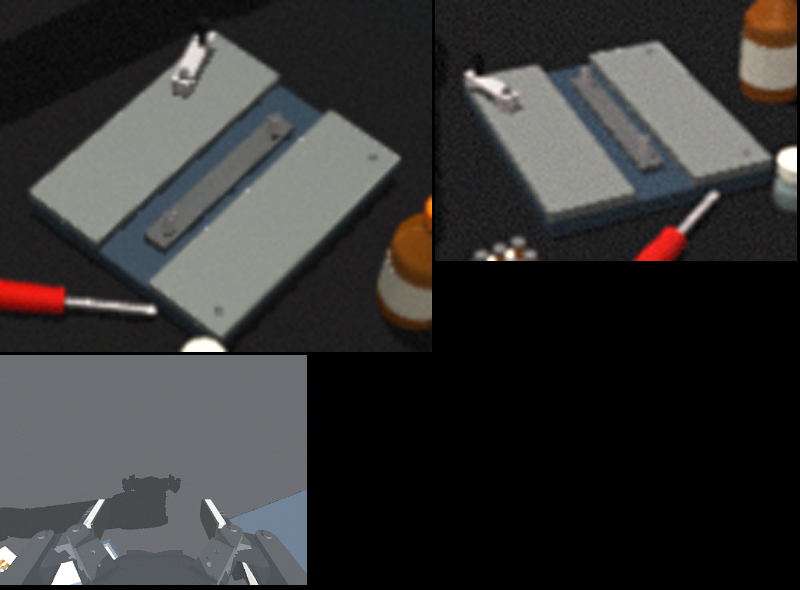

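```bash
python3 - <<'E'
from h import *
from scipy.spatial.transform import Rotation as R
o=telemetry.get_obs(); M=R.from_quat(o["ee_rot"]).as_matrix(); print(M.round(4))
z=M[:,2]; print("jaw yaw",np.degrees(np.arctan2(z[1],z[0])),"target",90-19.75)
E
```

```text
[[ 0.     -0.9065  0.4221]
 [ 0.      0.4221  0.9065]
 [-1.      0.      0.    ]]
jaw yaw 65.03245991359535 target 70.25
```

```bash
python3 -m crank '[[0.3,[2,-2,0.25],[0,0,0.0091]],[0.3,[2.9,-2.9,0.25],[0,0,0.0091]],[0.3,[2.9,-2.9,0.25],[0,0,0.0091]],[0.3,[2.9,-2.9,0.25],[0,0,0.0091]],[0.3,[2.9,-2.9,0.25],[0,0,0.0091]],[0.3,[2.9,-2.9,0.25],[0,0,0.0091]],[0.3,[2.9,-2.9,0.25],[0,0,0.0091]],[0.3,[2.9,-2.9,0.25],[0,0,0.0091]],[0.3,[2.9,-2.9,0.25],[0,0,0.0091]],[0.3,[2.9,-2.9,0.25],[0,0,0.0091]],[0.3,[2.9,-2.9,0.25],[0,0,0]],[0.3,[2.9,-2.9,0],[0,0,0]]]'
python3 -m crank '[[0.3,[1,-3,0],[0,0,0]],[0.3,[0.5,-2,0],[0,0,0]],[0.3,[0,0,0],[0,0,0]],[0.3,[0,0,0],[0,0,0]]]'
python3 - <<'E'
from h import *
p=viewer.camera("wrist"); save(p,"w1"); np.savez('w1.npz',**{k:p[k] for k in("frame","intrinsics","k1","cam_to_world")})
for t in["channel_mid","deck","clamp_pivot","clamp_post"]:
    print(t,[(np.round(w(p,r["location"]),4),round(r["conf"],2)) for r in mark_of(t,p)][:3])
r=rect(p,.40,.71,.04,.36,.052,1800); cv2.imwrite('pics/w1r.png',r); print(r.shape)
E
```

```text
clock: 2.45
position: [0.6041, 0.2261, 0.2597]
ee_rot: [-0.407, 0.578, 0.407, 0.579]
ft_force: [-0.3, 0.8, 0.5]
grip_width: 0.696
clock: 2.78
position: [0.6183, 0.176, 0.2589]
ee_rot: [-0.406, 0.579, 0.406, 0.579]
ft_force: [-0.9, 0.2, -0.2]
grip_width: 0.697
channel_mid [(array([0.5525, 0.2019, 0.0342]), 0.74)]
deck [(array([ 0.5536,  0.2018, -0.0018]), 0.97), (array([ 0.3692, -0.0163, -0.0029]), 0.17)]
clamp_pivot [(array([0.4595, 0.2618, 0.043 ]), 0.97), (array([ 0.5529,  0.1974, -0.004 ]), 0.43)]
clamp_post []
(576, 558, 3)
```

View pics/w1r.png

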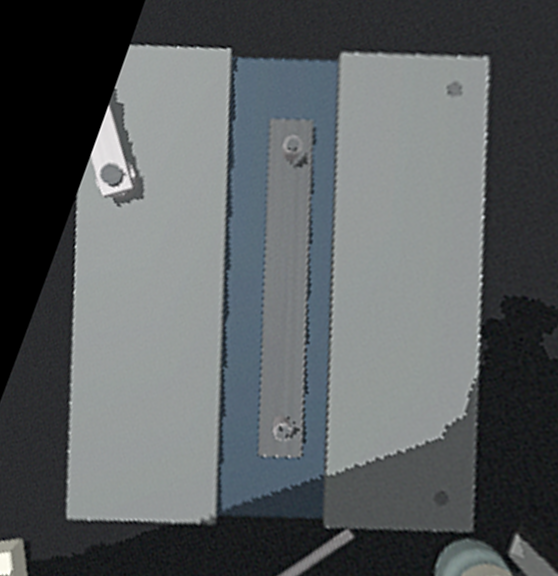

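Wrist view rectified at pin-top height: pins at (292,144) and (283,428). That puts their middle at (0.560, 0.201) and the yaw at -1.8°. The clamp post and arm are at upper left. Next I view the frame from the same relative pose.

```bash
python3 -m crank '[[0,[0,-2,-0.2],[0,0,0]],[0,[-0.1,-3.5,-0.4],[0,0,0]],[0,[-0.1,-3.5,-0.4],[0,0,0]],[0,[-0.1,-3.5,-0.4],[0,0,0]],[0,[-0.1,-3.5,-0.4],[0,0,0]],[0,[-0.1,-3.5,-0.4],[0,0,0]],[0,[-0.1,-3.5,-0.4],[0,0,0]],[0,[-0.1,-3.5,-0.4],[0,0,0]],[0,[-0.1,-3.5,-0.4],[0,0,0]],[0,[-0.1,-3.5,-0.4],[0,0,0]],[0,[-0.1,-3.5,-0.4],[0,0,0]],[0,[0,-3,0],[0,0,0]]]'
python3 -m crank '[[0.3,[0,0,0],[0,0,0]],[0.3,[0,0,0],[0,0,0]],[0.3,[0,0,0],[0,0,0]]]'
python3 - <<'E'
from h import *
p=viewer.camera("wrist"); save(p,"w2")
for t in["frame","frame_grip"]:
    print(t,[(np.round(w(p,r["location"]),4),round(r["conf"],2)) for r in mark_of(t,p)][:3])
r=rect(p,.43,.67,-.33,-.07,.010,2200); cv2.imwrite('pics/w2r.png',r); print(r.shape)
g=cv2.threshold(r.min(2),120,255,0)[1]
c=max(cv2.findContours(g,0,2)[0],key=cv2.contourArea); (cx,cy),sz,a=cv2.minAreaRect(c)
print(.43+cx/2200,-.07-cy/2200,np.array(sz)/2.2,a)
E
```

```text
clock: 4.03
position: [0.6072, -0.2239, 0.2162]
ee_rot: [-0.407, 0.579, 0.407, 0.578]
ft_force: [0.6, -0.1, 0.1]
grip_width: 1.003
clock: 4.28
position: [0.6083, -0.2209, 0.2167]
ee_rot: [-0.407, 0.578, 0.408, 0.578]
ft_force: [-0.4, 0.2, -0.4]
grip_width: 0.705
frame [(array([ 0.7064, -0.3483, -0.004 ]), 0.97), (array([ 0.5455, -0.1947,  0.0043]), 0.8)]
frame_grip [(array([ 0.55  , -0.1918,  0.0613]), 0.97), (array([ 0.7022, -0.3487,  0.0421]), 0.79)]
(572, 529, 3)
0.5481817765669389 -0.19672862659801138 [110.93465632 201.556341  ] 19.727115631103516
```

View pics/w2r.png

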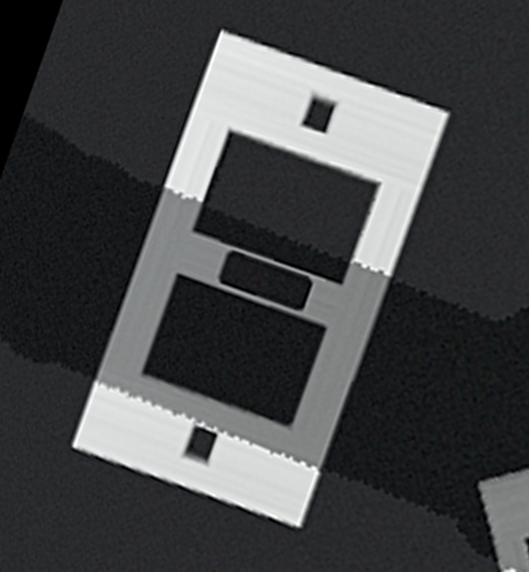

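Frame confirmed close up: slots at (320,115) and (201,444), grip at (265,281), size 111 x 202 mm, yaw -19.7°. I go down and grip.

```bash
python3 -m crank '[[0,[-3,1.2,-2],[0,0,0]],[0,[-3,1.2,-2],[0,0,0]],[0,[0,0,-3],[0,0,0]],[0,[0,0,-3],[0,0,0]],[0,[0,0,-3],[0,0,0]],[0,[0,0,-3],[0,0,0]],[0,[0,0,-2],[0,0,0]],[0,[0,0,-1],[0,0,0]],[0,[0,0,-0.7],[0,0,0]],[0,[0,0,0],[0,0,0]],[0,[0,0,0],[0,0,0]]]' 60
python3 -m crank '[[1,[0,0,0],[0,0,0]],[1,[0,0,0],[0,0,0]],[1,[0,0,0],[0,0,0]],[1,[0,0,0],[0,0,0]],[1,[0,0,0],[0,0,0]],[1,[0,0,0],[0,0,0]],[1,[0,0,0],[0,0,0]],[1,[0,0,0],[0,0,0]]]' 70
```

```text
clock: 5.35
position: [0.5486, -0.1983, 0.0208]
ee_rot: [-0.407, 0.578, 0.407, 0.579]
ft_force: [0.8, -0.2, -0.3]
grip_width: 0.997
clock: 6.02
position: [0.5481, -0.1985, 0.0202]
ee_rot: [-0.407, 0.578, 0.407, 0.579]
ft_force: [-0.5, -0.1, 5.1]
grip_width: 0.153
```

```bash
python3 -m crank '[[1,[0,0,0.3],[0,0,0]],[1,[0,0,0.7],[0,0,0]],[1,[0,0,1.5],[0,0,0]],[1,[0,0,2],[0,0,0]],[1,[0,0,2],[0,0,0]],[1,[0,0,1.5],[0,0,0]],[1,[0,0,1],[0,0,0]],[1,[0,0,0],[0,0,0]],[1,[0,0,0],[0,0,0]]]'
python3 -m crank '[[1,[0,1,0],[0,0,0]],[1,[0.1,2,0],[0,0,0.02]],[1,[0.1,3,0],[0,0,0.03]],[1,[0.1,3.2,0],[0,0,0.03]],[1,[0.1,3.2,0],[0,0,0.03]],[1,[0.1,3.2,0],[0,0,0.03]],[1,[0.1,3.2,0],[0,0,0.03]],[1,[0.1,3.2,0],[0,0,0.03]],[1,[0.1,3.2,0],[0,0,0.03]],[1,[0.1,3.2,0],[0,0,0.03]],[1,[0.1,3.2,0],[0,0,0.03]],[1,[0.1,3.2,0],[0,0,0.02]]]'
python3 -m crank '[[1,[0.1,2,0],[0,0,0.02]],[1,[0,1.3,0],[0,0,0.01]],[1,[0,0.7,0],[0,0,0]],[1,[0,0.2,0],[0,0,0]],[1,[0,0,0],[0,0,0]],[1,[0,0,0],[0,0,0]],[1,[0,0,0],[0,0,0]]]'
python3 - <<'E'
from h import *
from scipy.spatial.transform import Rotation as R
o=telemetry.get_obs(); z=R.from_quat(o["ee_rot"]).as_matrix()[:,2]
print(o["position"],np.degrees(np.arctan2(z[1],z[0]))-90,o["ft_force"],o["torque"],o["grip_width"])
p=viewer.camera("wrist"); save(p,"w3"); p2=viewer.camera("side");p3=viewer.camera("scene");save(p2,"side3");save(p3,"scene3")
a=cv2.imread('pics/scene3.png')[90:220,230:390]; b=cv2.imread('pics/side3.png')[110:220,160:300]; c=p["frame"][:,:,::-1]
H=np.zeros((384+220,800,3),np.uint8)[:600]
H[:384,:512]=c; a=cv2.resize(a,(288,234));H[:234,512:]=a
b=cv2.resize(b,(280,220));H[236:456,512:792]=b
cv2.imwrite('pics/m3.png',H)
E
```

```text
clock: 6.77
position: [0.5477, -0.1983, 0.1097]
ee_rot: [-0.407, 0.578, 0.407, 0.578]
ft_force: [-0.1, 0.1, -3.3]
grip_width: 0.152
clock: 7.77
position: [0.5574, 0.1518, 0.1085]
ee_rot: [-0.491, 0.509, 0.492, 0.507]
ft_force: [1.1, 0.0, -3.5]
grip_width: 0.15
clock: 8.35
position: [0.5602, 0.1897, 0.1099]
ee_rot: [-0.498, 0.502, 0.498, 0.502]
ft_force: [-0.0, -0.1, -3.4]
grip_width: 0.154
[0.56018874 0.18974191 0.10990099] -0.42238423097225564 [-0.01009757 -0.12225449 -3.37704366] [-0.01446556 -0.01908837 -0.02483562] 0.15365583435427319
```

View pics/m3.png

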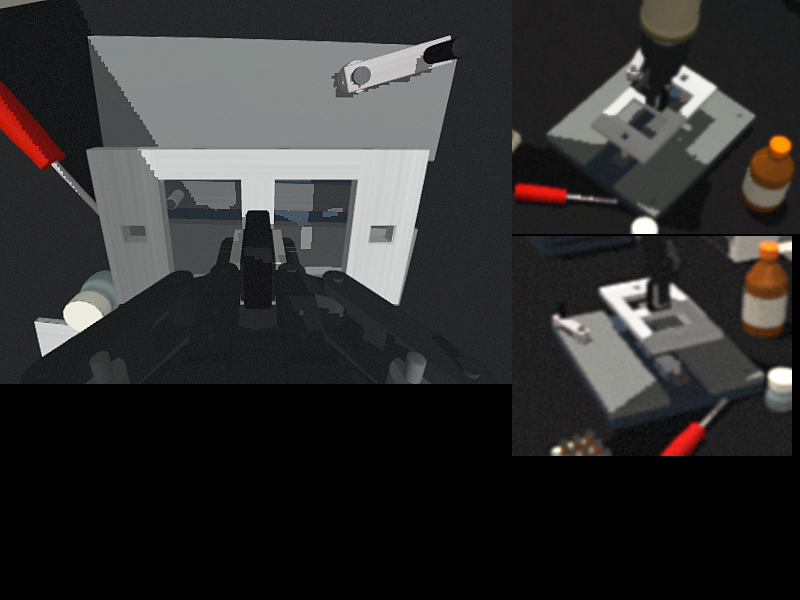

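```bash
python3 - <<'E'
from h import *
p=viewer.camera("wrist")
cv2.imwrite('pics/sl.png',np.hstack([cv2.resize(p["frame"][215:260,110:160,::-1],None,fx=8,fy=8,interpolation=0),cv2.resize(p["frame"][215:260,355:405,::-1],None,fx=8,fy=8,interpolation=0)]))
for uv in [(134,233),(382,234),(89,149.5),(428,149.5)]: print(uv,ray(p,uv,.0999))
E
```

```text
(134, 233) [0.55879047 0.11214139 0.0999    ]
(382, 234) [0.56039802 0.27169647 0.0999    ]
(89, 149.5) [0.50470776 0.0938586  0.0999    ]
(428, 149.5) [0.5058332  0.29101296 0.0999    ]
```

View pics/sl.png

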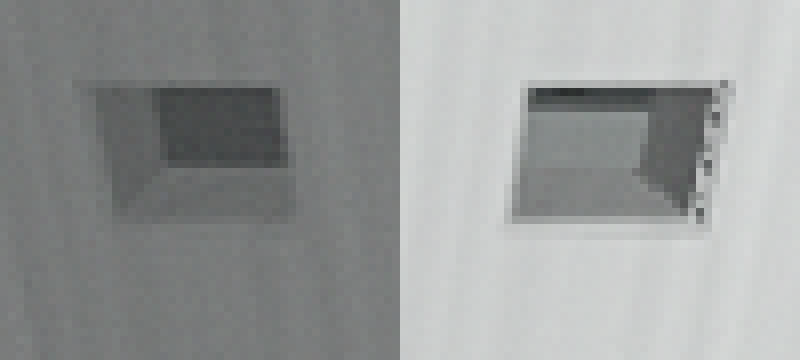

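Slots sit at about (134.8,233.7) and (381.9,233.7), with the frame centred on the TCP apart from a camera bias of about 2 mm along the jaws. Aligning and descending to just over the pins.

```bash
python3 -m crank '[[1,[-0.04,0.4,-0.5],[0,0,-0.012]],[1,[-0.04,0.4,-0.8],[0,0,-0.012]],[1,[0,0.17,-0.8],[0,0,0]],[1,[0,0,-0.6],[0,0,0]],[1,[0,0,-0.4],[0,0,0]],[1,[0,0,-0.2],[0,0,0]],[1,[0,0,0],[0,0,0]],[1,[0,0,0],[0,0,0]],[1,[0,0,0],[0,0,0]],[1,[0,0,0],[0,0,0]]]'
python3 - <<'E'
from h import *
from scipy.spatial.transform import Rotation as R
o=telemetry.get_obs(); z=R.from_quat(o["ee_rot"]).as_matrix()[:,2]
print(o["position"],np.degrees(np.arctan2(z[1],z[0]))-90,o["ft_force"],o["torque"],o["grip_width"])
p=viewer.camera("wrist"); save(p,"w4")
cv2.imwrite('pics/sl4.png',np.hstack([cv2.resize(p["frame"][205:265,100:160,::-1],None,fx=6,fy=6,interpolation=0),cv2.resize(p["frame"][205:265,355:415,::-1],None,fx=6,fy=6,interpolation=0)]))
E
```

```text
clock: 9.38
position: [0.5593, 0.2013, 0.0772]
ee_rot: [-0.493, 0.507, 0.493, 0.507]
ft_force: [0.7, -0.5, -2.6]
grip_width: 0.154
[0.55927555 0.20131883 0.07722039] -1.655110225578909 [ 0.70882072 -0.47106303 -2.5655542 ] [-0.00196656  0.01092087 -0.03498238] 0.1537758228080147
```

View pics/sl4.png

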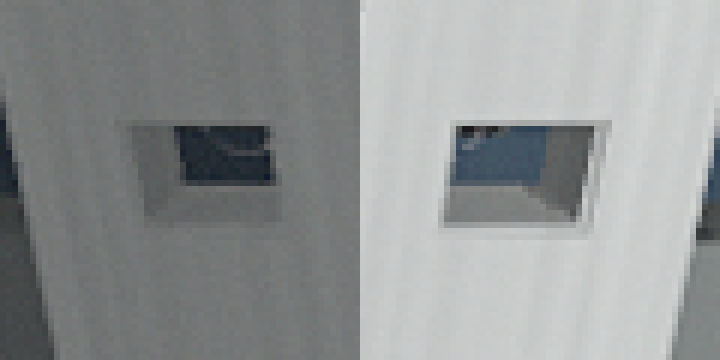

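```bash
python3 - <<'E'
from h import *
np.set_printoptions(precision=1,suppress=True)
o=telemetry.get_obs(); print(o["position"].round(4)); c=o["position"][:2]; p=viewer.camera("wrist")
t=np.radians(-1.66); ux=np.array([np.cos(t),np.sin(t)]); uy=np.array([-np.sin(t),np.cos(t)])
zu=o["position"][2]-.020
def P(dx,dy,z): q=c+dx*ux+dy*uy; return proj(p,[[q[0],q[1],z]])[0]
for s in(-1,1):
    print("slot top corners -x,-x,+x,+x",*[P(a*.006,s*.08+b*.0075,zu+.01) for a,b in((-1,-1),(-1,1),(1,-1),(1,1))])
    print("slot bottom +x corners",*[P(.006,s*.08+b*.0075,zu) for b in(-1,1)])
    print("pin if centred: +x edge, y- at x+3, y+ at x+3",P(.005,s*.08,.052),P(.003,s*.08-.004,.052),P(.003,s*.08+.004,.052))
E
```

```text
[0.6 0.2 0.1]
slot top corners -x,-x,+x,+x [118.8 225.6] [142.1 225.7] [121.9 242.3] [144.7 242.4]
slot bottom +x corners [128.8 235. ] [150.5 235.1]
pin if centred: +x edge, y- at x+3, y+ at x+3 [142.5 230.3] [136.5 227.7] [147.8 227.7]
slot top corners -x,-x,+x,+x [370.1 225.8] [393.4 225.7] [367.6 242.5] [390.4 242.4]
slot bottom +x corners [361.9 235.2] [383.6 235.1]
pin if centred: +x edge, y- at x+3, y+ at x+3 [369.9 230.4] [364.7 227.8] [376.  227.8]
```

The slot outlines match the prediction. The pin edges at row ~230 are where a centred pin should appear in x. A small y and yaw trim, then feel downward gently.

```bash
python3 -m crank '[[1,[0,-0.1,0],[0,0,-0.0025]],[1,[0,0,-0.1],[0,0,0]],[1,[0,0,-0.1],[0,0,0]],[1,[0,0,-0.1],[0,0,0]],[1,[0,0,-0.1],[0,0,0]],[1,[0,0,-0.1],[0,0,0]],[1,[0,0,-0.1],[0,0,0]],[1,[0,0,-0.1],[0,0,0]],[1,[0,0,-0.1],[0,0,0]],[1,[0,0,0],[0,0,0]],[1,[0,0,0],[0,0,0]]]'
python3 - <<'E'
from h import *
o=telemetry.get_obs();print(o["position"],o["ft_force"],o["torque"])
E
```

```text
clock: 10.4
position: [0.559, 0.2003, 0.0688]
ee_rot: [-0.492, 0.508, 0.492, 0.508]
ft_force: [0.2, 0.6, -2.8]
grip_width: 0.154
[0.55898466 0.20028847 0.06876352] [ 0.20433921  0.59279704 -2.78263493] [ 0.02843114  0.04249419 -0.01587387]
```

```bash
python3 -m crank '[[1,[0,0,-0.1],[0,0,0]],[1,[0,0,-0.1],[0,0,0]],[1,[0,0,-0.1],[0,0,0]],[1,[0,0,0],[0,0,0]],[1,[0,0,0],[0,0,0]]]'
python3 - <<'E'
from h import *
o=telemetry.get_obs();print(o["position"],o["ft_force"],o["torque"])
p=viewer.camera("wrist"); save(p,"w5")
cv2.imwrite('pics/sl5.png',np.hstack([cv2.resize(p["frame"][205:265,100:160,::-1],None,fx=6,fy=6,interpolation=0),cv2.resize(p["frame"][205:265,355:415,::-1],None,fx=6,fy=6,interpolation=0)]))
E
```

```text
clock: 10.82
position: [0.559, 0.2003, 0.0657]
ee_rot: [-0.492, 0.508, 0.492, 0.508]
ft_force: [-0.2, 0.6, -4.0]
grip_width: 0.158
[0.55895894 0.20028512 0.06574174] [-0.21201112  0.589757   -4.01342872] [0.01964439 0.04718787 0.00804577]
```

No contact force 6 mm below the pin tops, so the pins are in the slots. Lowering towards the rails.

```bash
python3 -m crank '[[1,[0,0,-0.15],[0,0,0]],[1,[0,0,-0.15],[0,0,0]],[1,[0,0,-0.15],[0,0,0]],[1,[0,0,-0.15],[0,0,0]],[1,[0,0,0],[0,0,0]]]'
python3 -m crank '[[1,[0,0,-0.15],[0,0,0]],[1,[0,0,-0.15],[0,0,0]],[1,[0,0,-0.1],[0,0,0]],[1,[0,0,-0.1],[0,0,0]],[1,[0,0,0],[0,0,0]],[1,[0,0,0],[0,0,0]]]'
python3 - <<'E'
from h import *
o=telemetry.get_obs();print(o["position"],o["ft_force"],o["torque"])
E
```

```text
clock: 11.28
position: [0.5588, 0.2002, 0.0594]
ee_rot: [-0.492, 0.508, 0.492, 0.508]
ft_force: [0.5, 0.9, -2.0]
grip_width: 0.154
clock: 11.78
position: [0.559, 0.2003, 0.0548]
ee_rot: [-0.492, 0.508, 0.492, 0.508]
ft_force: [-0.4, 0.6, -2.2]
grip_width: 0.155
[0.5590091  0.20029219 0.05479158] [-0.39460624  0.61066068 -2.21284322] [ 0.03742978 -0.04482765 -0.0034605 ]
```

```bash
python3 -m crank '[[1,[0,0,-0.1],[0,0,0]],[1,[0,0,-0.1],[0,0,0]],[1,[0,0,-0.05],[0,0,0]],[1,[0,0,0],[0,0,0]],[1,[0,0,0],[0,0,0]]]'
python3 -m crank '[[1,[0,0,-0.05],[0,0,0]],[1,[0,0,0],[0,0,0]],[1,[0,0,0],[0,0,0]]]'
python3 - <<'E'
from h import *
o=telemetry.get_obs();print(o["position"],o["ft_force"],o["torque"])
p=viewer.camera("wrist"); save(p,"w6")
cv2.imwrite('pics/sl6.png',np.hstack([p["frame"][:,:,::-1], np.vstack([cv2.resize(p["frame"][205:253,110:170,::-1],(240,192),interpolation=0),cv2.resize(p["frame"][205:253,345:405,::-1],(240,192),interpolation=0)])]))
E
```

```text
clock: 12.2
position: [0.559, 0.2003, 0.0523]
ee_rot: [-0.492, 0.508, 0.492, 0.508]
ft_force: [0.2, -0.6, -3.4]
grip_width: 0.157
clock: 12.45
position: [0.5591, 0.2003, 0.0522]
ee_rot: [-0.492, 0.508, 0.492, 0.508]
ft_force: [-2.6, -1.2, 3.6]
grip_width: 0.152
[0.55907508 0.20031737 0.05219411] [-2.64705951 -1.19603199  3.60795247] [-0.21893491  0.55732576  0.00385671]
```

View pics/sl6.png

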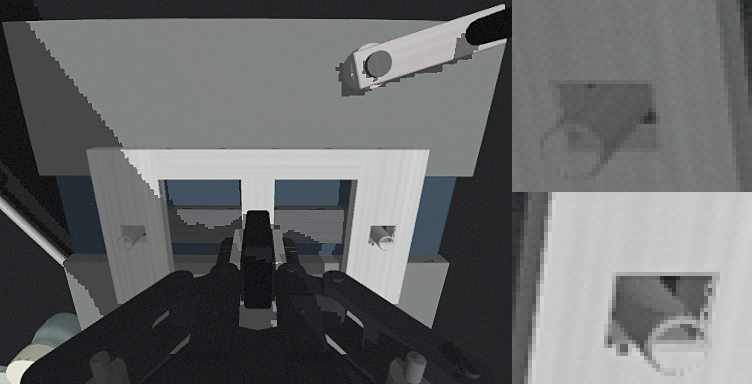

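Both pins stand up through their slots (at (135,238) and (383,238) px), and light contact came at the expected rail height. I release and back off upward.

```bash
python3 -m crank '[[0.85,[0,0,0.02],[0,0,0]],[0.7,[0,0,0],[0,0,0]],[0.6,[0,0,0],[0,0,0]],[0.5,[0,0,0],[0,0,0]],[0.5,[0,0,0],[0,0,0]],[0.5,[0,0,1],[0,0,0]],[0.5,[0,0,2],[0,0,0]],[0.5,[0,0,3],[0,0,0]],[0.5,[0,0,3],[0,0,0]],[0.5,[0,0,3],[0,0,0]],[0.5,[0,0,0],[0,0,0]],[0.5,[0,0,0],[0,0,0]]]'
python3 - <<'E'
from h import *
o=telemetry.get_obs();print(o["position"],o["ft_force"])
p=viewer.camera("wrist"); save(p,"w7")
for t in["clamp_post","clamp_pivot","frame_grip","frame"]:
    print(t,[(np.round(w(p,r["location"]),4),round(r["conf"],2)) for r in mark_of(t,p)][:2])
r=rect(p,.41,.65,.07,.35,.042,2000); cv2.imwrite('pics/w7r.png',r)
cv2.imwrite('pics/m7.png',np.hstack([cv2.resize(p["frame"][:,:,::-1],(400,300)),cv2.resize(r,(400,467))[:300*2][:467][:300] if 0 else cv2.resize(r,(257,300))]))
E
```

```text
clock: 13.5
position: [0.5602, 0.2007, 0.1747]
ee_rot: [-0.493, 0.506, 0.492, 0.509]
ft_force: [0.6, 0.6, -2.3]
grip_width: 0.498
[0.56015906 0.20070793 0.17471538] [ 0.5950217   0.60882199 -2.27132989]
clamp_post [(array([0.4494, 0.3123, 0.0778]), 0.85), (array([ 7.759e-01, -1.933e-01,  5.000e-04]), 0.42)]
clamp_pivot [(array([0.4634, 0.264 , 0.0465]), 0.62), (array([0.5534, 0.1991, 0.0369]), 0.41)]
frame_grip [(array([ 0.5294, -0.    ,  0.0015]), 0.62), (array([0.5565, 0.2046, 0.0917]), 0.61)]
frame [(array([0.5563, 0.2017, 0.0357]), 0.82)]
```

View pics/w7.png

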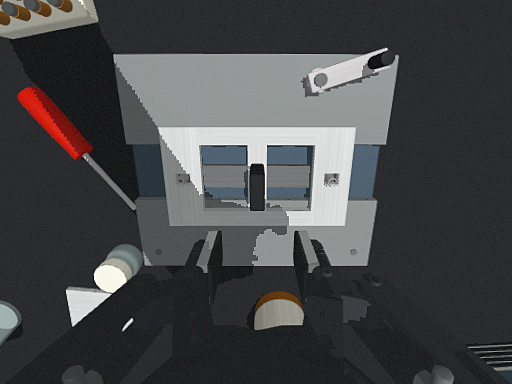

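The frame lies on the rails with both pins through it. The clamp post top is at (381,58) and the pivot disc at (320,80). Computing their positions.

```bash
python3 - <<'E'
from h import *
np.set_printoptions(precision=4,suppress=True)
p=viewer.camera("wrist")
s=cv2.resize(p["frame"][30:110,290:410,::-1],None,fx=6,fy=6,interpolation=2); cv2.imwrite('pics/cl.png',s)
for n,uv,z in(("post",(381,58),.0805),("pivot?",(320,80),.0505),("slotL",(183,178.5),.042),("slotR",(332,179),.042),("grip",(258,187),.088)): print(n,ray(p,uv,z))
q=viewer.camera("side"); r=viewer.camera("scene")
for P in(p,q,r):
  for t in("deck","clamp_pivot","clamp_post","channel_mid"): print(t,[(w(P,x["location"]),round(x["conf"],2)) for x in mark_of(t,P)][:1])
E
```

```text
post [0.4468 0.3032 0.0805]
pivot? [0.4601 0.2614 0.0505]
slotL [0.5525 0.1218 0.042 ]
slotR [0.5579 0.28   0.042 ]
grip [0.5498 0.2016 0.088 ]
deck [(array([ 0.5534,  0.1988, -0.0025]), 0.67)]
clamp_pivot [(array([0.4622, 0.2631, 0.0454]), 0.71)]
clamp_post []
channel_mid [(array([0.5571, 0.1998, 0.0329]), 0.8)]
deck [(array([ 0.5559,  0.2064, -0.0012]), 0.61)]
clamp_pivot [(array([0.4673, 0.2606, 0.0453]), 0.75)]
clamp_post [(array([0.4485, 0.3148, 0.0787]), 0.4)]
channel_mid [(array([0.5575, 0.2057, 0.0293]), 0.7)]
deck [(array([ 0.5553,  0.1971, -0.004 ]), 0.88)]
clamp_pivot [(array([0.4637, 0.2667, 0.0432]), 0.83)]
clamp_post [(array([0.4481, 0.3117, 0.078 ]), 0.56)]
channel_mid [(array([0.562 , 0.2005, 0.0314]), 0.82)]
```

View pics/cl.png

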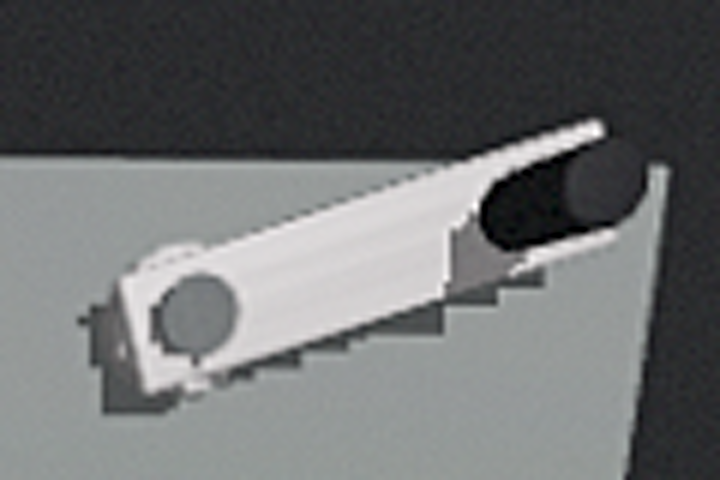

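```bash
python3 - <<'E'
from h import *
np.set_printoptions(precision=4,suppress=True)
o=telemetry.get_obs();p=viewer.camera("wrist");print(o["position"],o["ft_force"])
f=ray
for n,uv,z in(("post",(391.2,60.3),.0805),("base",(376.2,65.3),.0505),("pivot",(323,82.2),.052)): print(n,ray(p,uv,z))
r=rect(p,.46,.66,.07,.34,.042,2000); g=cv2.threshold(r.min(2),150,255,0)[1]
C=[ray(p,uv,.042) for uv in((165,127),(354,127),(348,226),(168,226))]; print(np.array(C),np.mean(C,0))
E
```

```text
[0.559  0.2003 0.172 ] [ 0.1416 -0.1058  0.0157]
post [0.4493 0.3125 0.0805]
base [0.4496 0.3131 0.0505]
pivot [0.4629 0.2645 0.052 ]
[[0.4995 0.11   0.042 ]
 [0.5053 0.2999 0.042 ]
 [0.6152 0.3021 0.042 ]
 [0.609  0.0981 0.042 ]] [0.5572 0.2025 0.042 ]
```

```bash
python3 -m crank '[[0.5,[-1.5,1.5,0],[0,0,0]],[0.5,[-2.5,2.5,0],[0,0,0]],[0.5,[-2.5,2.5,0],[0,0,0]],[0.5,[-2.5,2.5,0],[0,0,0]],[0.5,[-1.8,2,-1],[0,0,0]],[0.5,[0,0,-2],[0,0,0]],[0.5,[0,0,-3],[0,0,0]],[0.5,[0,0,-2.5],[0,0,0]],[0.5,[0,0,-2],[0,0,0]],[0.5,[0,0,-1],[0,0,0]],[0.5,[0,0,0],[0,0,0]],[0.5,[0,0,0],[0,0,0]]]' 20
python3 - <<'E'
from h import *
p=viewer.camera("wrist"); save(p,"w8"); o=telemetry.get_obs();print(o["position"],o["ft_force"])
E
```

```text
clock: 15.55
position: [0.4512, 0.3104, 0.0575]
ee_rot: [-0.492, 0.508, 0.492, 0.508]
ft_force: [0.4, -0.1, -0.2]
grip_width: 0.496
[0.45171183 0.31078894 0.05823739] [-0.2478847   0.24038741  0.2222453 ]
```

No more pictures to view; I go on by force and numbers. Closing on the post.

```bash
python3 -m crank '[[0.7,[0,0,0],[0,0,0]],[0.8,[0,0,0],[0,0,0]],[1,[0,0,0],[0,0,0]],[1,[0,0,0],[0,0,0]],[1,[0,0,0],[0,0,0]],[1,[0,0,0],[0,0,0]]]' 20
python3 - <<'E'
import numpy as np
pv=np.array([.4647,.2623]); a=np.radians(np.linspace(105.6,-1.8,13)); P=pv+.05*np.c_[np.cos(a),np.sin(a)]; print((np.diff(P,axis=0)*100).round(2).tolist(),P[-1])
E
```

```text
clock: 16.1
position: [0.4517, 0.3105, 0.0581]
ee_rot: [-0.492, 0.507, 0.492, 0.508]
ft_force: [-1.3, -1.4, 6.2]
grip_width: 0.131
[[0.77, 0.15], [0.78, 0.03], [0.77, -0.09], [0.75, -0.21], [0.71, -0.33], [0.65, -0.43], [0.57, -0.53], [0.49, -0.61], [0.38, -0.68], [0.27, -0.73], [0.16, -0.76], [0.04, -0.78]] [0.51467533 0.26072946]
```

```bash
python3 -m crank '[[1,[0,0,0.1],[0,0,0]],[1,[0.38,0.08,0],[0,0,0]],[1,[0.39,0.07,0],[0,0,0]],[1,[0.39,0.02,0],[0,0,0]],[1,[0.39,0.01,0],[0,0,0]],[1,[0.38,-0.04,0],[0,0,0]],[1,[0.39,-0.05,0],[0,0,0]],[1,[0,0,0],[0,0,0]]]' 
python3 -m crank '[[1,[0.38,-0.09,0],[0,0,0]],[1,[0.37,-0.12,0],[0,0,0]],[1,[0.36,-0.16,0],[0,0,0]],[1,[0.35,-0.17,0],[0,0,0]],[1,[0.33,-0.21,0],[0,0,0]],[1,[0.32,-0.22,0],[0,0,0]],[1,[0,0,0],[0,0,0]]]' 
```

```text
clock: 16.77
position: [0.4752, 0.3117, 0.0582]
ee_rot: [-0.492, 0.507, 0.492, 0.508]
ft_force: [-1.6, 2.0, 1.1]
grip_width: 0.13
clock: 17.35
position: [0.4971, 0.304, 0.0585]
ee_rot: [-0.492, 0.505, 0.493, 0.51]
ft_force: [5.9, 11.9, -5.7]
grip_width: 0.13
```

```bash
python3 -m crank '[[1,[0.35,-0.1,0],[0,0,0]],[1,[0.34,-0.2,0],[0,0,0]],[1,[0.26,-0.3,0],[0,0,0]],[1,[0.25,-0.3,0],[0,0,0]],[1,[0,0,0],[0,0,0]],[1,[0,0,0],[0,0,0]]]'
python3 - <<'E'
from h import *
np.set_printoptions(precision=4,suppress=True)
o=telemetry.get_obs();print(o["position"],o["ft_force"],o["torque"])
for n in("scene","side"):
  P=viewer.camera(n); save(P,n+'9')
  for t in("clamp_pivot","clamp_post","deck"): print(n,t,[(w(P,x["location"]),round(x["conf"],2)) for x in mark_of(t,P)][:2])
  for t in("clamp",): print(n,t,[(w(P,x["location"]),round(x["conf"],2)) for x in spot_in(t,P)][:2])
E
```

```text
clock: 17.85
position: [0.5099, 0.2942, 0.0586]
ee_rot: [-0.493, 0.505, 0.492, 0.51]
ft_force: [9.3, 8.9, -5.4]
grip_width: 0.128
[0.5099 0.2942 0.0586] [ 9.2901  8.8673 -5.4118] [ 1.9777 -1.9717 -0.1744]
scene clamp_pivot [(array([0.4621, 0.267 , 0.0433]), 0.63)]
scene clamp_post [(array([0.5592, 0.2003, 0.086 ]), 0.7), (array([0.4636, 0.2685, 0.0423]), 0.55)]
scene deck [(array([ 0.5522,  0.196 , -0.0054]), 0.69), (array([0.5572, 0.1993, 0.0334]), 0.59)]
scene clamp []
side clamp_pivot [(array([0.4637, 0.2599, 0.0446]), 0.67)]
side clamp_post [(array([0.5016, 0.2957, 0.0788]), 0.42)]
side deck [(array([ 0.5558,  0.2034, -0.0014]), 0.96)]
side clamp [(array([0.4844, 0.2763, 0.054 ]), 0.53)]
```

Force and the side camera disagree about where the post sits in the pads. I let go and re-measure before going on.

```bash
python3 -m crank '[[0.6,[0,0,0],[0,0,0]],[0.5,[0,0,0],[0,0,0]],[0.5,[0,0,0],[0,0,0]],[0.5,[0,0,1],[0,0,0]],[0.5,[0,0,2],[0,0,0]],[0.5,[0,0,3],[0,0,0]],[0.5,[2,0,3],[0,0,0]],[0.5,[2,0,2],[0,0,0]],[0.5,[0,0,0],[0,0,0]],[0.5,[0,0,0],[0,0,0]]]'
python3 - <<'E'
from h import *
np.set_printoptions(precision=4,suppress=True)
o=telemetry.get_obs();print(o["position"],o["ft_force"],o["torque"])
for n in("scene","side","wrist"):
  P=viewer.camera(n); save(P,n+'10')
  for t in("clamp_pivot","clamp_post","deck","frame","frame_grip"): print(n,t,[(w(P,x["location"]),round(x["conf"],2)) for x in mark_of(t,P)][:2])
p=P # wrist: find dark disc of post near expectation
r=rect(p,.40,.60,.20,.36,.0505,1000); g=r.min(2)
print(cv2.resize(g,(40,32),interpolation=3)[:, :30])
E
```

```text
clock: 19.18
position: [0.5486, 0.2921, 0.1696]
ee_rot: [-0.492, 0.507, 0.491, 0.509]
ft_force: [-0.2, -0.7, -0.6]
grip_width: 0.503
[0.5486 0.2921 0.1696] [-0.2009 -0.677  -0.6176] [ 0.0032  0.0023 -0.0242]
scene clamp_pivot [(array([0.4643, 0.2678, 0.0455]), 0.78), (array([0.5635, 0.2021, 0.034 ]), 0.27)]
scene clamp_post [(array([0.502 , 0.2954, 0.0799]), 0.71)]
scene deck [(array([ 0.5555,  0.2009, -0.0064]), 0.98)]
scene frame [(array([ 0.7072, -0.3521,  0.0002]), 0.95), (array([0.5633, 0.1993, 0.0329]), 0.75)]
scene frame_grip [(array([ 0.7032, -0.3484,  0.0392]), 0.97), (array([0.5588, 0.1999, 0.0887]), 0.88)]
side clamp_pivot [(array([0.4612, 0.2573, 0.0462]), 0.75)]
side clamp_post [(array([0.5023, 0.2966, 0.0787]), 0.4), (array([ 0.3705, -0.0104,  0.0024]), 0.33)]
side deck [(array([0.556 , 0.2063, 0.0006]), 0.96), (array([0.6752, 0.0162, 0.002 ]), 0.52)]
side frame [(array([ 0.2157, -0.2742,  0.007 ]), 0.84), (array([0.563 , 0.2027, 0.0321]), 0.71)]
side frame_grip [(array([ 0.2127, -0.2682,  0.0727]), 0.98), (array([ 0.708 , -0.3478,  0.0414]), 0.89)]
wrist clamp_pivot [(
[... 3567 characters left out ...]
168 168 169 167 166 165
  164 163 168 231 230 229 141 100 100  98 106 130]
 [ 48  47  47  47  48  47  47  87 168 168 168 168 167 168 168 167 166 165
  164 163 171 231 229 229 139 101 100  97 108 130]
 [ 47  47  48  47  47  47  48  90 167 168 167 168 168 167 167 167 166 165
  164 162 173 230 230 229 137  90  88  95 117 130]
 [ 47  48  47  47  47  48  47  92 166 166 166 166 167 166 166 166 165 165
  164 163 176 230 230 229 223 219 215 213 212 199]
 [ 47  48  47  47  48  48  48  99 166 166 166 166 166 166 166 166 165 165
  164 162 179 229 229 229 229 230 230 231  38  23]
 [ 48  47  47  47  47  47  48 105 165 165 165 165 166 166 165 165 165 165
  163 162 181 229 229 229 230 230 231 190  27  23]]
```

The cameras agree: the post is at (0.502, 0.296) and had slid along the pads. The clamp is about half way round. I cage it loosely with the jaws centred at x = 0.508 and push along -y.

```bash
python3 -m crank '[[0.5,[-2,0.2,0],[0,0,0]],[0.5,[-2,0.2,-1],[0,0,0]],[0.5,[0,0,-2],[0,0,0]],[0.5,[0,0,-2.5],[0,0,0]],[0.5,[0,0,-2.5],[0,0,0]],[0.5,[0,0,-2],[0,0,0]],[0.5,[0,0,-1],[0,0,0]],[0.7,[0,0,0],[0,0,0]],[0.75,[0,0,0],[0,0,0]],[0.75,[0,0,0],[0,0,0]]]' 20
python3 -m crank '[[0.75,[0,-0.4,0],[0,0,0]],[0.75,[0,-0.4,0],[0,0,0]],[0.75,[0,-0.4,0],[0,0,0]],[0.75,[0,-0.4,0],[0,0,0]],[0.75,[0,-0.4,0],[0,0,0]],[0.75,[0,-0.4,0],[0,0,0]],[0.75,[0,0,0],[0,0,0]],[0.75,[0,0,0],[0,0,0]]]'
```

```text
clock: 20.92
position: [0.5082, 0.297, 0.0595]
ee_rot: [-0.492, 0.507, 0.492, 0.509]
ft_force: [-0.1, 0.5, 0.8]
grip_width: 0.248
clock: 21.58
position: [0.5072, 0.2718, 0.0582]
ee_rot: [-0.492, 0.508, 0.492, 0.508]
ft_force: [0.9, 0.2, 0.2]
grip_width: 0.249
```

```bash
python3 -m crank '[[0.75,[0.1,-0.3,0],[0,0,0]],[0.75,[0.1,-0.3,0],[0,0,0]],[0.75,[0.1,-0.3,0],[0,0,0]],[0.75,[0,-0.18,0],[0,0,0]],[0.8,[0,0,0],[0,0,0]],[0.85,[0,0,0],[0,0,0]],[0.9,[0,0,0],[0,0,0]],[1,[0,0,0],[0,0,0]],[1,[0,0,0],[0,0,0]],[1,[0,0,0],[0,0,0]],[1,[0,0,0],[0,0,0]]]' 20
python3 - <<'E'
from h import *
np.set_printoptions(precision=4,suppress=True)
o=telemetry.get_obs();print(o["position"],o["ft_force"],o["torque"])
for n in("scene","side"):
  P=viewer.camera(n)
  for t in("clamp_pivot","clamp_post"): print(n,t,[(w(P,x["location"]),round(x["conf"],2)) for x in mark_of(t,P)][:2])
E
```

```text
clock: 22.5
position: [0.5105, 0.2616, 0.0581]
ee_rot: [-0.492, 0.508, 0.492, 0.508]
ft_force: [1.2, 0.1, 1.8]
grip_width: 0.132
[0.5105 0.2616 0.0581] [1.1975 0.0505 1.768 ] [-0.0282 -0.3346 -0.0194]
scene clamp_pivot [(array([0.4636, 0.2683, 0.0423]), 0.97)]
scene clamp_post [(array([0.5167, 0.2642, 0.0772]), 0.56)]
side clamp_pivot []
side clamp_post [(array([0.5157, 0.2611, 0.0765]), 0.6), (array([0.5573, 0.2011, 0.0274]), 0.23)]
```

Gripped post at y = 0.2616. I feel gently for the end stop (1.6 rad) as an absolute reference.

```bash
python3 -m crank '[[1,[0,-0.1,0],[0,0,0]],[1,[0,0,0],[0,0,0]],[1,[0,0,0],[0,0,0]]]'; python3 -m crank '[[1,[0,-0.1,0],[0,0,0]],[1,[0,0,0],[0,0,0]],[1,[0,0,0],[0,0,0]]]'; python3 -m crank '[[1,[0,-0.1,0],[0,0,0]],[1,[0,0,0],[0,0,0]],[1,[0,0,0],[0,0,0]]]'
```

```text
clock: 23.05
position: [0.5105, 0.2611, 0.0581]
ee_rot: [-0.492, 0.507, 0.492, 0.508]
ft_force: [3.1, 3.0, -0.3]
grip_width: 0.13
clock: 23.3
position: [0.5104, 0.2601, 0.0581]
ee_rot: [-0.492, 0.507, 0.492, 0.508]
ft_force: [4.2, 3.4, -0.5]
grip_width: 0.134
clock: 23.55
position: [0.5105, 0.2592, 0.0581]
ee_rot: [-0.492, 0.507, 0.492, 0.508]
ft_force: [3.5, 4.3, -1.5]
grip_width: 0.127
```

```bash
python3 -m crank '[[1,[0,-0.1,0],[0,0,0]],[1,[0,0,0],[0,0,0]],[1,[0,0,0],[0,0,0]]]'; python3 -m crank '[[1,[0,-0.1,0],[0,0,0]],[1,[0,0,0],[0,0,0]],[1,[0,0,0],[0,0,0]]]'
python3 - <<'E'
from h import *
np.set_printoptions(precision=4,suppress=True)
o=telemetry.get_obs();print(o["position"],o["ft_force"],o["torque"])
E
```

```text
clock: 23.8
position: [0.5105, 0.2592, 0.0582]
ee_rot: [-0.492, 0.507, 0.493, 0.508]
ft_force: [4.4, 6.8, -3.3]
grip_width: 0.132
clock: 24.05
position: [0.5105, 0.2591, 0.0582]
ee_rot: [-0.492, 0.506, 0.493, 0.509]
ft_force: [6.1, 9.8, -4.6]
grip_width: 0.129
[0.5105 0.2591 0.0582] [ 6.1343  9.7863 -4.5637] [ 2.0434 -1.2668 -0.1101]
```

Stop found at y = 0.2592, so 1.57 rad is y ≈ 0.2607. Backing up 1.5 mm, releasing and leaving.

```bash
python3 -m crank '[[1,[0,0.15,0],[0,0,0]],[1,[0,0.1,0],[0,0,0]],[1,[0,0.08,0],[0,0,0]],[1,[0,0,0],[0,0,0]],[1,[0,0,0],[0,0,0]]]'
python3 -m crank '[[0.85,[0,0,0],[0,0,0]],[0.75,[0,0,0],[0,0,0]],[0.7,[0,0,0],[0,0,0]],[0.7,[0,0,0],[0,0,0]],[0.7,[0,0,1],[0,0,0]],[0.7,[0,0,2],[0,0,0]],[0.7,[0,0,3],[0,0,0]],[0.7,[0,0,3],[0,0,0]],[0.7,[2,-1.5,3],[0,0,0]],[0.7,[2,-2,0],[0,0,0]],[0.7,[0,0,0],[0,0,0]],[0.7,[0,0,0],[0,0,0]]]'
python3 - <<'E'
from h import *
np.set_printoptions(precision=4,suppress=True)
o=telemetry.get_obs();print(o["position"],o["ft_force"])
for n in("scene","side","wrist"):
  P=viewer.camera(n); save(P,n+'12')
  for t in("clamp_pivot","clamp_post","deck","frame","frame_grip","cover_plate","beaker","reagent","driver","vial_rack","jar"): print(n,t,[(w(P,x["location"]),round(x["conf"],2)) for x in mark_of(t,P)][:2])
# arm direction: white blob in wrist rect between pivot and frame edge (over grey rail)
r=rect(P,.445,.500,.235,.290,.0505,2000); g=cv2.threshold(r.min(2),190,255,0)[1]
for c in sorted(cv2.findContours(g,0,2)[0],key=cv2.contourArea)[-2:]:
    (cx,cy),sz,a=cv2.minAreaRect(c); print(.445+cx/2000,.290-cy/2000,np.array(sz)/2,a)
E
```

```text
clock: 24.47
position: [0.5106, 0.2597, 0.0581]
ee_rot: [-0.492, 0.508, 0.492, 0.508]
ft_force: [4.8, 0.6, 1.3]
grip_width: 0.129
clock: 25.47
position: [0.5512, 0.2234, 0.1788]
ee_rot: [-0.492, 0.508, 0.491, 0.509]
ft_force: [0.1, 0.1, -1.1]
grip_width: 0.303
[0.5512 0.2234 0.1788] [ 0.0689  0.1307 -1.0704]
scene clamp_pivot [(array([0.4623, 0.2694, 0.0403]), 0.95)]
scene clamp_post [(array([0.5119, 0.261 , 0.0789]), 0.6)]
scene deck [(array([ 0.5542,  0.1974, -0.0016]), 0.65)]
scene frame [(array([ 0.2151, -0.2706,  0.0001]), 0.96), (array([0.5621, 0.2011, 0.034 ]), 0.95)]
scene frame_grip [(array([ 0.2133, -0.268 ,  0.0737]), 0.82), (array([0.5559, 0.1993, 0.0878]), 0.62)]
scene cover_plate [(array([ 0.7798, -0.0265,  0.0019]), 0.74)]
scene beaker [(array([ 0.364 , -0.0153, -0.0026]), 0.63), (array([ 0.77  , -0.199 ,  0.0005]), 0.56)]
scene reagent [(array([ 0.7759,  0.2225, -0.0011]), 0.81)]
scene driver [(array([ 0.5354,  0.0035, -0.0012]), 0.82), (array([0.4622, 0.2676, 0.0402]), 0.69)]
scene vial_rack [(array([ 0.3652, -0.0123, -0.0052]), 0.65), (array([ 0.7733, -0.1984,  0.00
[... 777 characters left out ...]
]
wrist clamp_pivot [(array([0.463 , 0.26  , 0.0473]), 0.65)]
wrist clamp_post [(array([0.5118, 0.2631, 0.0778]), 0.56)]
wrist deck [(array([ 0.5526,  0.2021, -0.0019]), 0.62)]
wrist frame [(array([0.5565, 0.2013, 0.0325]), 0.74)]
wrist frame_grip [(array([0.561 , 0.2036, 0.0933]), 0.8)]
wrist cover_plate [(array([ 0.7815, -0.0216, -0.0006]), 0.84)]
wrist beaker []
wrist reagent [(array([ 0.7725,  0.223 , -0.0044]), 0.72)]
wrist driver [(array([ 0.5287,  0.0006, -0.0012]), 0.66)]
wrist vial_rack [(array([ 0.3699, -0.018 , -0.001 ]), 0.72), (array([0.5601, 0.2048, 0.0941]), 0.34)]
wrist jar []
0.4625 0.2525 [1. 9.] 90.0
0.4757772197723389 0.263074104309082 [48.5775 18.3905] 3.4682295322418213
```

```bash
python3 -c "
from workcell import manip
print(manip.hand_in())"
```

```text
the job is handed in; nothing more can be done
None
```

The frame is seated on the deck with both pins through its slots, the clamp arm points in over its edge, and the job is handed in at about 25.6 s.

**Frame**
- I picked the middle-sized of the three look-alikes, at about 111 x 202 mm.
- I aligned it on the pins with the wrist camera and lowered it in 1 to 1.5 mm steps.
- There was no contact force 6 mm below the pin tops. Light contact of about 7 N came at rail height, and the wrist picture showed both pins through the slots.

**Clamp**
- On the first try the post slid about 8 mm along the pads, with up to about 13 N of side force. I let go, measured again and finished with a loose cage around the post.
- I felt the end stop and backed off. The last wrist picture puts the arm about 1.7° past straight-in, close to the 1.6 rad stop. The gripper position at release also says about 1.59 rad rather than the 1.57 I aimed for.
- The arm passed over the frame without being blocked, as it should if the frame is down on the rails.

**Last checks**
- The force was near zero with the gripper clear.
- The other things were where they started, within the detection error.
- The detected pivot position differed by up to about 9 mm between cameras, so I relied on the feel of the stop for the angle.
- I had used all 12 pictures by then, so the final state was checked by numbers only.

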